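Zero the dial gauge, then wedge up the hinged plate and hold it

ROBOT

A 7-joint arm with a two-finger parallel gripper is mounted at the origin on the work surface. World frame = base frame: x ahead of the robot, y to its left, z up, the work surface at z = 0. Lengths are in mm, angles in rad, forces in N, time in s.
With the tool pointing down it reaches from about 425 to 800 mm from the base axis. Payload 8.3 kg.
Tool frame: the origin (TCP) lies midway between the tips of the shut fingers; the grasp point (between the pads) lies 19 mm behind it; z points along the fingers, y is the line along which they close (so a half turn about z gives the same grasp; the last joint's range is limited). The gripper opens to 85 mm and grips with 20 to 120 N. Pads are 22 mm wide; open, the fingers measure 114 mm over their backs; the gripper's body (76 mm by 85 mm) begins 54 mm behind the grasp point. The pads swing forward as they close: fully open they stand 13 mm farther back than shut.
Start: joints at [-1.361, 0.383, 0.016, 1.37, -0.006, 1.388, -0.046], TCP at [168.341, 601.884, 231.279] pointing down, gripper open.
Joint ranges: [-2.95, 2.95], [-0.25, 2.06], [-1.52, 1.56], [0.18, 2.33], [-1.44, 4.58], [0.02, 2.06], [-3.01, 3.01]. Speed limits (rad/s): [2.39, 2.39, 3.01, 3.01, 3.14, 3.14, 3.14].

INTERFACE

Orientations are given as a rotation vector (axis times angle).
In Python, from station import env, optics gives the robot as it stands. The module is installed in compiled form; this text tells all that it offers.
- The arm moves only by the tool play_rows, never from a script. Its argument "commands" is a list of rows, each an object with "jaw": the opening, from 0 (shut) to 1 (fully open); "linear": the shift along the world's x, y, z normalised to -1 to 1, where 1 is 400 mm, a list of three; "rotation": the turn, a rotation vector about the world's x, y, z normalised to -1 to 1, where 1 is 90 degrees, a list of three. A call has 1 to 12 rows; each row is the pose to reach, as a shift and turn from the pose commanded when the call began; what a row does not reach only later rows make up. A row lasts 1/12 s, in which the tool goes at most 41.7 mm and 7.16 degrees, less where a joint would pass 70% of its speed; a pose out of reach is approached as far as the arm can. A call with a number of a shift or a turn outside -1 to 1 is refused whole. A call with a gripper value outside its range is refused whole. The fingers move at their own pace and stop on an object; "squeeze" is the grip in N (left out, the last holds). Time passes only in rows, so rows that repeat a pose let the fingers close. It gives the time, the measured TCP pose, the force, the opening and the grip force at its end, in the units of the state.
- env.get_obs(): the state, without advancing time (a new reading comes with each control period).
- optics.grab_frame(name): name is "side" or "top" or "wrist"; returns a dict with "pixels" (420x560x3 uint8, red, green, blue), "z_map" (420x560 float32, mm along the optical axis (not along the pixel's ray), 0 where there is no reading), "fx", "fy", "cx", "cy" (pixels), "extrinsics" (4x4, takes a point from world to camera coordinates). Camera axes: x right, y up, looking along -z (the intrinsics and any distortion apply to the point x, -y, -z); pixel columns grow to the right and rows downward; lengths in mm; the calibration is good to about 2 mm. The wrist camera is an equidistant fisheye: a pixel r from the principal point sees the ray r / f radians off the axis. A picture is of the moment at which its call begins.
- env.hand_in(): hands the job in; it is judged then, once.
The state is a dict: "t": time; "qpos": joint angles; "joint_velocities": joint speeds; "joint_efforts": joint torques, N m; "eef_pos": TCP position; "eef_rot": TCP orientation; "wrist_force": force on the tool from outside, world axes, zero at the start; "wrist_torque": the same for the moment, N m; "width": finger opening in mm; "grip_force": force on a finger pad.
Only numpy, scipy, OpenCV 4.12 (cv2) and the standard library are available. Lean on these libraries where they do the work, as an engineer would, in place of code of your own. Each camera call takes 0.05 s, during which the arm holds its last target. There are 200 camera calls.

TASK

Turn the bezel of the dial gauge until its red zero mark lines up with the needle, while the hinged plate is still down on its brass rests. Then take the wedge by its orange block and push it, thin end first and flat on the grey base, between the two rests under the plate's steel roll until the plate has just lifted off: stop when the needle stands in the green band of the bezel. Finish still gripping the wedge there, with nothing else of the robot touching the fixture, the bezel still set and the other things on the bench left alone.

Things in the scene. Friction and masses are not known exactly. Their poses are not given: they have to be found in the camera images.
- fixture: Fixed fixture on the bench: grey base 320 x 130 x 12 mm (top at z = 12 mm), side wing at +y with the dial gauge. Origin at bench level below the middle of the resting roll; +x runs from the open front (bare base, 150 mm long, where the wedge goes in) to the plate's hinge 150 mm behind. Two brass rests 8 mm high at y = +/-46 mm under the roll's ends leave a slot 74 mm wide.
- roll: Steel roll under the hinged plate's free front end, 16 mm diameter, 112 mm long along the fixture's y; origin on its axis, at the middle. At rest its underside is 8 mm above the base's top. It rises with the plate; 3 to 6 N rest on it.
- plate (a joint): Swing of the hinged plate, rad: 0 = down on its rests, positive = front up; the roll rises 0.15 m per rad (0.02 = 3 mm). Only its weight (about 0.9 kg) brings it down. Plate 167 x 110 x 12 mm steel, top 48 mm above the bench, front edge 10 mm before the roll's axis; a block on it reaches 70 mm.
- bezel (a joint): Angle of the gauge's bezel, rad: 0 = red zero mark lines up with the needle of the resting plate; positive = bezel turned counter-clockwise seen from above, so turn it by minus this value. Light friction (0.04 N m): it stays where it is left. Range -2 to 2.
- bezel_top (a point): Centre of the bezel's top face, 70 mm above the bench. The bezel is a black upright drum, 52 mm diameter, 22 mm tall, downward from this point, on a neck 42 mm across; grip it across any diameter from above. White face with 12 ticks, red zero mark, and a green band 0.6 to 1.8 rad clockwise of that mark.
- needle (a joint): Angle of the black needle on the gauge, rad: 0 with the plate at rest (pointing along the fixture's -x), growing clockwise seen from above by 0.4 rad per mm of rise of the roll. With the bezel zeroed the green band is 0.6 to 1.8 (1.5 to 4.5 mm).
- wedge: Loose wedge, about 0.22 kg, flat on the bench at the fixture's -y side. Origin on its underside below the middle of the orange grip block (30 mm in x, 24 mm in y, 50 mm tall). +x points to the thin end. The steel ramp, 28 mm wide, falls from 19.3 mm high at x = 15 mm to 4 mm at x = 100 mm: it meets the resting roll when the tip is 22 mm past the roll's axis, then lifts it 0.18 mm per mm.
- wedge_tip (a point): Middle of the wedge's thin end, on its underside, 100 mm in +x of the wedge's origin.
- keycup: Bystander, to be left alone: steel cup with four black hex keys, 56 mm across, 70 mm tall (keys to about 120 mm). Origin under its centre.
- slug: Bystander, to be left alone: dark steel round slug, 48 mm across, 45 mm tall. Origin under its centre.
- collar: Bystander, to be left alone: steel ring collar, 50 mm across, 12 mm bore radius, 18 mm tall. Origin under its centre.
- screwdriver: Bystander, to be left alone: screwdriver with red handle, lying. Origin under its centre.
- drill: Bystander, to be left alone: large taper shank drill, about 220 mm long, 22 mm thick, lying. Origin under its centre.
- softjaw: Bystander, to be left alone: black steel vise jaw block, 40 x 100 x 40 mm. Origin under its centre.
There are look-alikes about, which are no part of the job. What is shaped like the wedge but blue is not meant.

How it is judged (in metres and radians):
On the way, in this order (a step that is already met when the one before it is completed fails the run):
1. the bezel's zero mark is set to the needle (within 0.12 rad) and left there, the plate still down on its rests (value of joint bezel between -0.12 and 0.12 rad and value of joint plate below 0.004 rad and contact force between the fingers and fixture below 0.2 N), for 0.3 s.
2. the gripped wedge bears on the roll and has lifted the plate off its rests (value of joint plate above 0.008 rad and contact force between wedge and roll above 0.8 N and contact force between the fingers and wedge above 2 N), for 0.1 s.
At the end, for the whole second after the job is handed in: Roll 1.5 to 4.5 mm above its rest (needle in the green band), carried by the wedge (over 0.8 N); wedge gripped (over 2 N), tip past the roll, flat on the base (within 4 mm, 0.07 rad), still; bezel within 0.14 rad of zero; the robot does not touch the fixture (value of joint plate between 0.01 and 0.03 rad and value of joint bezel between -0.14 and 0.14 rad and contact force between wedge and roll above 0.8 N and contact force between the fingers and wedge above 2 N and contact force between each of the fingers, the arm and fixture below 0.5 N and x of wedge_tip in the frame of fixture above 0.015 m and z of each of wedge, wedge_tip in the frame of fixture below 0.016 m and angle between wedge's own z axis and vertical below 0.07 rad and linear speed of wedge below 0.01 m/s and velocity of joint plate between -0.02 and 0.02 rad/s); the arm keeps its last pose, push and grip.
It fails at once if a bystander is shifted by more than 30 mm (distance of any of keycup, slug, collar, screwdriver, drill, softjaw from where it was at the start of the episode above 0.03 m).
It also fails if it takes over 61 s, if anything falls off the work surface, if the arm or the gripper's body presses on something with over 40 N, if the wrist force passes 120 N, or if a joint passes its speed limit or range.

## Working session

There is one attempt and no reset: what is moved stays moved. The work goes in short steps, Python scripts to look and compute and a tool call to move; the robot and the scene stay as the last step left them, time stands still between calls to the robot, and variables do not carry over. Pictures are saved under pics/ and viewed, at most 10 in all, crops included, and the job is handed in when it is done.

Besides the shell and the picture viewer there is one more tool, called after ">>>" by a JSON object that holds its "op" and its "data". play_rows: Moves the arm, as the interface text tells. Scaled input: -1 to 1 covers 400 mm each way for a shift and 90 degrees each way for a turn. Its arguments: {"type":"object","properties":{"commands":{"type":"array","items":{"type":"object","properties":{"jaw":{"type":"number"},"linear":{"type":"array","items":{"type":"number","minimum":-1,"maximum":1}},"rotation":{"type":"array","items":{"type":"number","minimum":-1,"maximum":1}}}}},"squeeze":{"type":"number"}},"required":["commands"]}

```bash
mkdir -p pics
cat > h.py <<'E'
import numpy as np, cv2, pickle
from station import env, optics
def grab(n):
    f=optics.grab_frame(n); pickle.dump(f,open(f'{n}.pkl','wb')); return f
def load(n): return pickle.load(open(f'{n}.pkl','rb'))
def save(img,p): cv2.imwrite('pics/'+p,cv2.cvtColor(img,cv2.COLOR_RGB2BGR))
def cloud(f):
    z=f['z_map']; v,u=np.mgrid[:z.shape[0],:z.shape[1]]
    p=np.stack([(u-f['cx'])/f['fx']*z,-(v-f['cy'])/f['fy']*z,-z],-1)
    E=f['extrinsics']; w=(p-E[:3,3])@E[:3,:3]   # R^T (p-t)
    w[z<=0]=np.nan; return w
def proj(f,P):
    E=f['extrinsics']; c=np.asarray(P,float)@E[:3,:3].T+E[:3,3]
    return np.stack([f['cx']+f['fx']*c[...,0]/-c[...,2], f['cy']-f['fy']*c[...,1]/-c[...,2]],-1)
E
python3 - <<'E'
from h import *
for n in('top','side'):
    f=grab(n); save(cv2.resize(f['pixels'],(784,588),interpolation=cv2.INTER_CUBIC),n+'0.png'); w=cloud(f); print(n,f['fx'],f['cx'],f['cy'],np.round(f['extrinsics'],3).tolist(), np.nanpercentile(w[...,2],[5,50,95]))
print(env.get_obs())
E
```

```text
top 381.03818297021763 278.4926657397016 203.0021722764574 [[0.009, -1.0, 0.012, -41.282], [0.983, 0.011, 0.181, -594.247], [-0.181, 0.011, 0.983, -1082.223], [0.0, 0.0, 0.0, 1.0]] [-751.90059773   -0.78128564   66.74613784]
side 418.1539587126497 282.1315516241773 207.99554886456562 [[-0.868, -0.496, 0.005, 508.04], [0.357, -0.618, 0.7, -292.707], [-0.344, 0.61, 0.714, -864.024], [0.0, 0.0, 0.0, 1.0]] [-5.42217929e+02 -2.09180901e-01  1.89864247e+02]
{'t': 0.1, 'qpos': array([-1.36090146,  0.38416521,  0.01638913,  1.37107408, -0.00632634,
        1.38821579, -0.04652902]), 'joint_velocities': array([ 0.0011147 , -0.00267311,  0.00068324, -0.00142212,  0.00037204,
        0.00104923,  0.00045419]), 'joint_efforts': array([ 3.84466155e-03, -6.29139018e+01,  8.48084204e-01, -3.72756314e+01,
        1.68430468e-02,  1.06432821e-02, -6.91620721e-05]), 'eef_pos': array([168.22646034, 601.44479996, 230.36071278]), 'eef_rot': array([-4.27119584e-01, -3.11217964e+00,  2.82412069e-03]), 'wrist_force': array([-0.00142732, -0.19439431, -0.22163439]), 'wrist_torque': array([0.01071986, 0.00682973, 0.00792565]), 'grip_force': 0.0, 'width': 85.68950036529691}
```

View pics/top0.png

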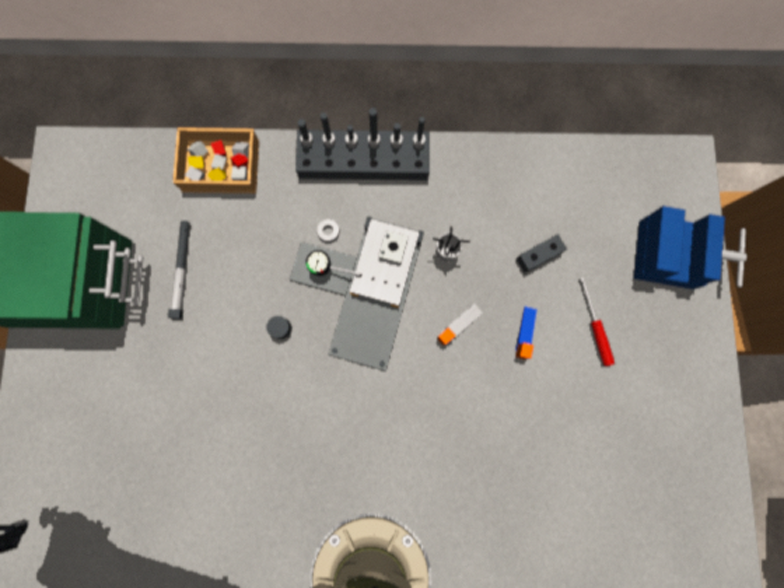

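View pics/side0.png

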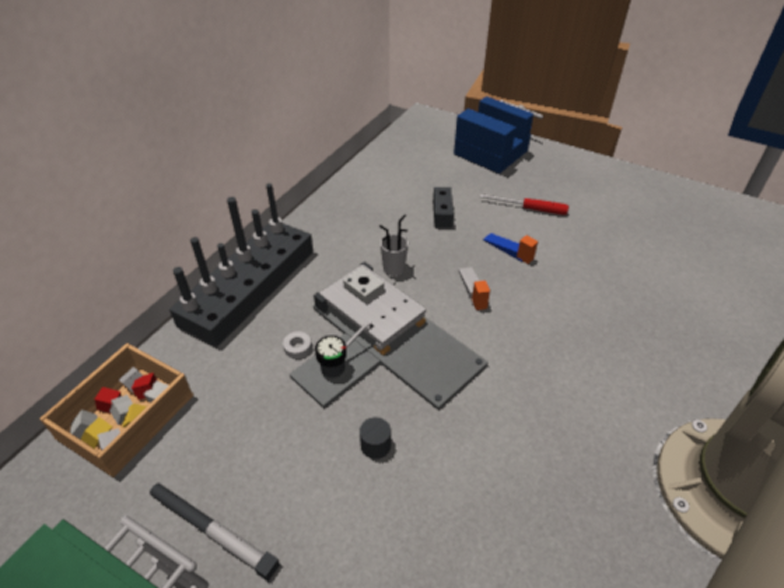

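The top view (scale 1.4) shows the fixture with its gauge at (318,263), plate at (387,262) and bare base at (367,330). Two candidates: a steel wedge with orange block at (461,325) and a blue wedge at (527,333). The steel one fits, since blue is excluded. Next I measure all of these and enlarge the gauge and wedge.

Run:
```python
from h import *
acc=[]
for n in('top','side'):
    f=load(n); w=cloud(f); hsv=cv2.cvtColor(f['pixels'],cv2.COLOR_RGB2HSV)
    x,y,z=w[...,0],w[...,1],w[...,2]
    reg=(x>300)&(x<800)&(y>-350)&(y<250)
    org=reg&(hsv[...,0]<14)&(hsv[...,1]>180)&(z>40)&(z<60)
    c,l,st,ce=cv2.connectedComponentsWithStats(org.astype(np.uint8))
    for i in range(1,c):
        if st[i,4]>8: print(n,'orange',st[i,4],ce[i].round(1),w[l==i].mean(0).round(1))
    # plate top
    pl=reg&(abs(z-48)<4)&(hsv[...,1]<60)&(hsv[...,2]>120)
    c,l,st,ce=cv2.connectedComponentsWithStats(pl.astype(np.uint8)); 
    i=1+np.argmax(st[1:,4]); P=w[l==i]; print(n,'plate',len(P),P[:,2].mean(),cv2.minAreaRect(P[:,:2].astype(np.float32)))
    bz=reg&(abs(z-70)<5)&(y>20)&(y<200)
    c,l,st,ce=cv2.connectedComponentsWithStats(bz.astype(np.uint8))
    for i in range(1,c):
        if st[i,4]>40: P=w[l==i]; print(n,'bez',len(P),P.mean(0),ce[i],cv2.minEnclosingCircle(P[:,:2].astype(np.float32)))
    base=reg&(abs(z-12)<3)
    c,l,st,ce=cv2.connectedComponentsWithStats(base.astype(np.uint8))
    for i in range(1,c):
        if st[i,4]>150: P=w[l==i]; print(n,'base',len(P),P[:,2].mean(),ce[i],cv2.minAreaRect(P[:,:2].astype(np.float32)))
    st_=reg&(z>5)&(z<25)&(hsv[...,1]<60)&(y<-50)
    c,l,st,ce=cv2.connectedComponentsWithStats(st_.astype(np.uint8))
    for i in range(1,c):
        if st[i,4]>60: P=w[l==i]; print(n,'steel',len(P),P.mean(0),cv2.minAreaRect(P[:,:2].astype(np.float32)))
    if n=='top':
        a=f['pixels'][160:216,195:255]; b=f['pixels'][205:261,300:400]
        save(np.hstack([cv2.resize(a,(360,336),interpolation=cv2.INTER_CUBIC),cv2.resize(b,(430,336),interpolation=cv2.INTER_CUBIC)]),'crop1.png')
```

```text
top orange 15 [316.6 242.9] [ 477.4 -148.8   48.5]
top orange 21 [373. 252.] [ 452.4 -314.9   47.7]
top plate 1504 48.01953292249075 ((645.4554443359375, -23.276748657226562), (113.25159454345703, 169.89892578125), 76.08454132080078)
top bez 229 [637.60259656 118.58950636  70.71780238] [226.61135371 187.16593886] ((637.9330444335938, 118.64713287353516), 26.05881118774414)
top base 2510 11.999481121287824 [253.91195219 221.22270916] ((585.5244750976562, 60.42645263671875), (259.7989807128906, 287.91845703125), 75.13175964355469)
top steel 205 [601.20907284 -72.95356806  11.88492652] ((596.929443359375, -72.25298309326172), (15.371326446533203, 197.63845825195312), 73.53626251220703)
top steel 189 [ 522.75194005 -197.84921791   12.36080222] ((523.7605590820312, -199.1308135986328), (27.739442825317383, 69.71006774902344), 40.70777130126953)
side orange 66 [377.1 173.1] [ 457.  -315.2   47.4]
side orange 74 [343.5 205.6] [ 486.2 -148.2   48. ]
side plate 1533 47.75228466873915 ((646.12451171875, -20.994964599609375), (112.44316101074219, 169.5972900390625), 74.88106536865234)
side bez 
[... 241 characters left out ...]
37214660644531, 98.66693878173828), 69.55451965332031)
side base 3755 11.910919626051564 [285.80133156 259.49161119] ((555.41552734375, 70.58226013183594), (261.77606201171875, 225.6077423095703), 74.68521118164062)
side steel 78 [ 653.57178566 -327.77654221   15.25145063] ((661.2176513671875, -329.47503662109375), (27.75212860107422, 54.635292053222656), 78.06863403320312)
side steel 73 [ 669.56284766 -143.15964998   15.35115984] ((673.1697998046875, -145.7939910888672), (45.66053771972656, 20.059749603271484), 24.580446243286133)
side steel 128 [ 529.69668463 -197.1542592    10.26539577] ((523.5247802734375, -195.93084716796875), (28.485185623168945, 82.66073608398438), 40.567874908447266)
```

View pics/crop1.png

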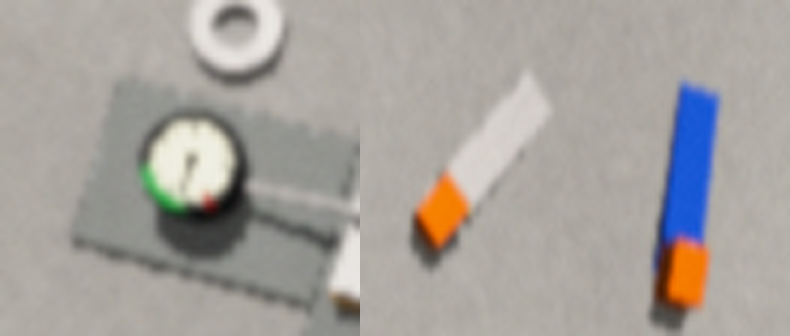

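The crop shows the red mark at about (210,202), roughly 40° counter-clockwise of the needle, with the green band on the left. The steel wedge at left has an orange block and isn't blue, so it is the right one. I'll move above the bezel and look again from there.

>>> {"op": "play_rows", "data": {"commands": [{"linear": [0.75, -0.775, 0], "rotation": [0, 0, -0.76], "jaw": 1}, {"linear": [0.75, -0.775, 0], "rotation": [0, 0, -0.76], "jaw": 1}, {"linear": [0.75, -0.775, 0], "rotation": [0, 0, -0.76], "jaw": 1}, {"linear": [0.75, -0.775, 0], "rotation": [0, 0, -0.76], "jaw": 1}, {"linear": [0.75, -0.775, 0], "rotation": [0, 0, -0.76], "jaw": 1}, {"linear": [0.75, -0.775, 0], "rotation": [0, 0, -0.76], "jaw": 1}, {"linear": [0.75, -0.775, 0], "rotation": [0, 0, -0.76], "jaw": 1}, {"linear": [0.75, -0.775, 0], "rotation": [0, 0, -0.76], "jaw": 1}, {"linear": [0.75, -0.775, 0], "rotation": [0, 0, -0.76], "jaw": 1}, {"linear": [0.75, -0.775, 0], "rotation": [0, 0, -0.76], "jaw": 1}, {"linear": [0.75, -0.775, 0], "rotation": [0, 0, -0.76], "jaw": 1}, {"linear": [0.75, -0.775, 0], "rotation": [0, 0, -0.76], "jaw": 1}]}}

```text
t: 1.1
eef_pos: [471.8, 286.4, 231.2]
eef_rot: [2.112, 2.323, -0.001]
wrist_force: [0.6, -0.4, 0.6]
width: 85.0
grip_force: 0.0
```

Run:
```python
from h import *
# fixture yaw / bezel mark from top and side
C=np.array([637.5,119.5])
for n in('top','side'):
    f=load(n); w=cloud(f); x,y,z=w[...,0],w[...,1],w[...,2]
    hsv=cv2.cvtColor(f['pixels'],cv2.COLOR_RGB2HSV)
    near=(np.hypot(x-C[0],y-C[1])<27)&(abs(z-70)<5)
    for name,m in(('red',near&((hsv[...,0]<10)|(hsv[...,0]>170))&(hsv[...,1]>110)),('green',near&(hsv[...,0]>40)&(hsv[...,0]<85)&(hsv[...,1]>100)),('white',near&(hsv[...,2]>150)&(hsv[...,1]<70))):
        P=w[m]; 
        if len(P): d=P.mean(0)[:2]-C; print(n,name,len(P),P.mean(0).round(1),np.degrees(np.arctan2(d[1],d[0])).round(1),np.hypot(*d).round(1))
    bs=(abs(z-12)<2)&(x>400)&(x<600)&(y>-80)&(y<60)
    P=w[bs][:,:2].astype(np.float32); print(n,cv2.minAreaRect(P))
    nb=(z>15)&(x>600)&(x<720)&(y>20)&(y<90)
    cl=[(name,) for name in()]
o=env.get_obs(); print(o['t'],o['eef_pos'],o['eef_rot'],o['qpos'].round(2))
```

```text
top red 6 [617.  108.9  70.9] -152.6 23.1
top green 16 [622.1 133.   71.5] 138.7 20.5
top white 145 [640.1 119.3  71. ] -5.2 2.6
top ((508.7734375, -6.107551574707031), (133.06715393066406, 185.00765991210938), 88.58423614501953)
side red 7 [618.3 112.8  71.3] -160.9 20.4
side green 34 [622.5 136.   69.5] 132.4 22.3
side white 159 [639.5 121.9  71. ] 49.4 3.1
side ((506.00811767578125, 16.94733428955078), (130.63040161132812, 158.93826293945312), 75.15389251708984)
1.1 [471.79529083 286.448271   231.19131   ] [ 2.11195593e+00  2.32291392e+00 -1.17166585e-03] [-0.95  0.23  0.41  1.59 -0.09  1.34 -0.43]
```

>>> {"op": "play_rows", "data": {"commands": [{"linear": [0.414, -0.417, -0.15], "jaw": 1}, {"linear": [0.414, -0.417, -0.15], "jaw": 1}, {"linear": [0.414, -0.417, -0.15], "jaw": 1}, {"linear": [0.414, -0.417, -0.15], "jaw": 1}, {"linear": [0.414, -0.417, -0.15], "jaw": 1}, {"linear": [0.414, -0.417, -0.15], "jaw": 1}, {"linear": [0.414, -0.417, -0.15], "jaw": 1}, {"linear": [0.414, -0.417, -0.15], "jaw": 1}, {"linear": [0.414, -0.417, -0.15], "jaw": 1}, {"linear": [0.414, -0.417, -0.15], "jaw": 1}]}}

```text
invalid input at $.commands[0]: expected keys jaw, linear, rotation
```

Run:
```python
from h import *
f=grab('wrist'); save(cv2.resize(f['pixels'],(784,588),interpolation=cv2.INTER_CUBIC),'wr1.png')
print(f['fx'],f['cx'],f['cy'],np.round(f['extrinsics'],3).tolist())
o=env.get_obs(); print(o['t'],o['eef_pos'],o['eef_rot'],o['qpos'].round(2))
```

```text
325.19226210127806 280.2334060499938 207.9413774468534 [[0.995, 0.095, 0.001, -498.568], [-0.092, 0.959, -0.267, -197.261], [-0.027, 0.265, 0.964, -441.308], [0.0, 0.0, 0.0, 1.0]]
1.15 [469.81466069 289.27448463 230.97818404] [ 2.10825340e+00  2.32836311e+00 -1.28421929e-03] [-0.95  0.23  0.41  1.59 -0.09  1.34 -0.43]
```

View pics/wr1.png

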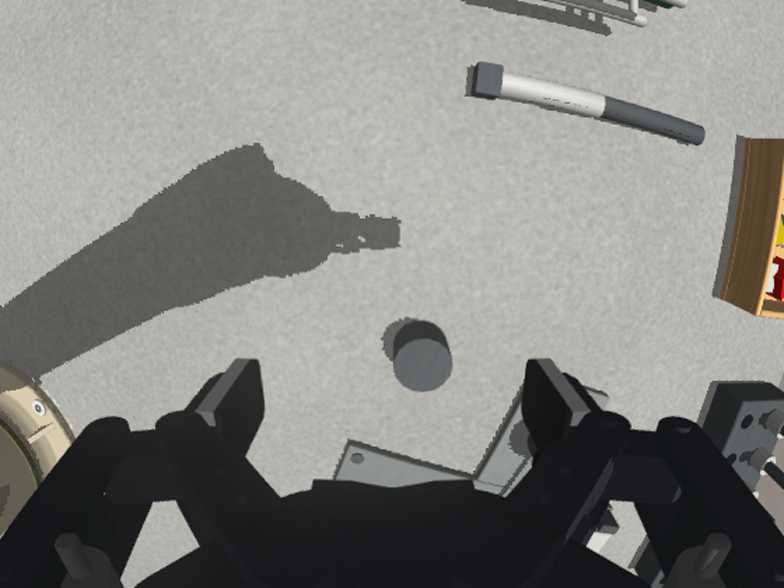

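The slug is at (422,362) in the wrist view and the fixture lies ahead. The move was refused because the rotation key was missing, so I'll repeat it.

>>> {"op": "play_rows", "data": {"commands": [{"linear": [0.419, -0.424, -0.15], "rotation": [0, 0, 0], "jaw": 1}, {"linear": [0.419, -0.424, -0.15], "rotation": [0, 0, 0], "jaw": 1}, {"linear": [0.419, -0.424, -0.15], "rotation": [0, 0, 0], "jaw": 1}, {"linear": [0.419, -0.424, -0.15], "rotation": [0, 0, 0], "jaw": 1}, {"linear": [0.419, -0.424, -0.15], "rotation": [0, 0, 0], "jaw": 1}, {"linear": [0.419, -0.424, -0.15], "rotation": [0, 0, 0], "jaw": 1}, {"linear": [0.419, -0.424, -0.15], "rotation": [0, 0, 0], "jaw": 1}, {"linear": [0.419, -0.424, -0.15], "rotation": [0, 0, 0], "jaw": 1}, {"linear": [0.419, -0.424, -0.15], "rotation": [0, 0, 0], "jaw": 1}, {"linear": [0.419, -0.424, -0.15], "rotation": [0, 0, 0], "jaw": 1}]}}

```text
t: 1.98
eef_pos: [635.2, 125.1, 171.3]
eef_rot: [-2.098, -2.337, -0.001]
wrist_force: [-0.7, 0.4, -0.2]
width: 85.1
grip_force: 0.0
```

```bash
cat >> h.py <<'E'
def wcloud(f):
    z=f['z_map']; v,u=np.mgrid[:z.shape[0],:z.shape[1]]
    K=np.array([[f['fx'],0,f['cx']],[0,f['fy'],f['cy']],[0,0,1.]])
    n=cv2.fisheye.undistortPoints(np.stack([u,v],-1).reshape(-1,1,2).astype(np.float64),K,np.zeros(4)).reshape(*z.shape,2)
    p=np.stack([n[...,0]*z,-n[...,1]*z,-z],-1); E=f['extrinsics']
    w=(p-E[:3,3])@E[:3,:3]; w[z<=0]=np.nan; return w
def bezel(f,w):
    x,y,z=w[...,0],w[...,1],w[...,2]; hsv=cv2.cvtColor(f['pixels'],cv2.COLOR_RGB2HSV)
    top=(np.hypot(x-637.5,y-119.5)<35)&(abs(z-70)<4)
    C=np.array(cv2.minEnclosingCircle(w[top][:,:2].astype(np.float32))[0]); R=cv2.minEnclosingCircle(w[top][:,:2].astype(np.float32))[1]
    # centre from the white/coloured face edges by fitting the outline
    print('bezel C',C.round(1),'R',R,'z',w[top][:,2].mean(),'n',top.sum())
    r=np.hypot(x-C[0],y-C[1]); out={}
    for k,m in(('red',top&((hsv[...,0]<10)|(hsv[...,0]>170))&(hsv[...,1]>110)),('green',top&(hsv[...,0]>40)&(hsv[...,0]<85)&(hsv[...,1]>100)),('needle',top&(hsv[...,2]<90)&(r<17)&(r>3))):
        P=w[m]
        if len(P):
            d=P.mean(0)[:2]-C; a=np.degrees(np.arctan2(P[:,1]-C[1],P[:,0]-C[0]))%360
            print(k,len(P),'ang',(np.degrees(np.arctan2(d[1],d[0]))%360).round(1),'range',a.min().round(1),a.max().round(1),'r',np.hypot(*d).round(1))
    return C
E
python3 - <<'E'
from h import *
f=grab('wrist'); w=wcloud(f); bezel(f,w)
save(cv2.resize(f['pixels'],(784,588),interpolation=cv2.INTER_CUBIC),'wr2.png')
x,y,z=w[...,0],w[...,1],w[...,2]
P=w[(abs(z-48)<3)&(x>540)&(x<760)&(y>-120)&(y<70)]; print(len(P),cv2.minAreaRect(P[:,:2].astype(np.float32)))
o=env.get_obs(); print(o['t'],o['eef_pos'],o['eef_rot'],o['qpos'].round(2))
E
```

```text
bezel C [641.2 120.7] R 26.14146614074707 z 70.44695430751425 n 3192
red 53 ang 204.7 range 199.0 212.7 r 21.7
green 233 ang 135.0 range 97.7 174.8 r 21.5
needle 37 ang 157.7 range 24.2 213.4 r 8.5
8410 ((652.6041259765625, -14.219596862792969), (105.47232055664062, 177.17141723632812), 78.74858093261719)
2.0333 [635.23688203 125.0684822  171.59654393] [-2.09769122e+00 -2.33716772e+00 -1.77622020e-03] [-0.58  0.49  0.49  1.41 -0.23  1.3   0.03]
```

View pics/wr2.png

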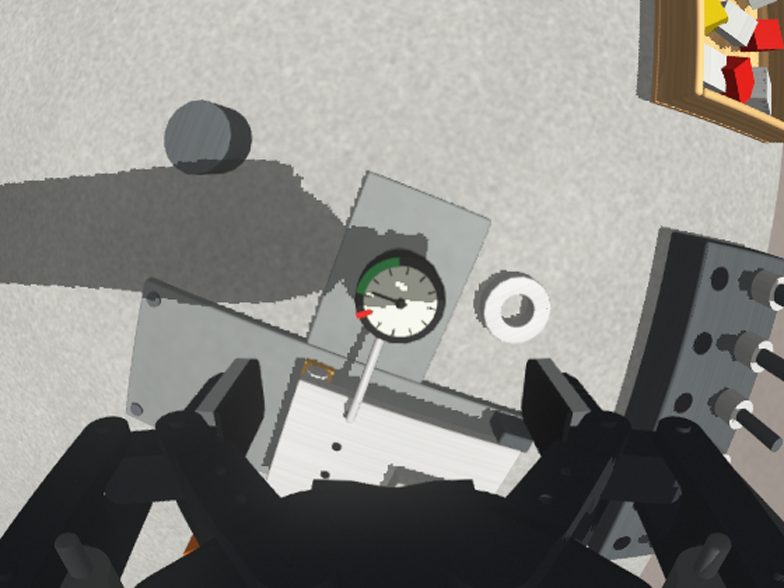

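The wrist view shows the dial at (400,303), the red mark at (363,314), the green band upper left and the needle pointing left. Red is at about 204.5° world and the resting needle at about 165° (fixture −x), so the turn needed is about −39.5°. I'll go down and grip.

>>> {"op": "play_rows", "data": {"commands": [{"linear": [0.008, -0.006, -0.1], "rotation": [0, 0, 0], "jaw": 1}, {"linear": [0.008, -0.006, -0.2], "rotation": [0, 0, 0], "jaw": 1}, {"linear": [0.008, -0.006, -0.28], "rotation": [0, 0, 0], "jaw": 1}, {"linear": [0.008, -0.006, -0.333], "rotation": [0, 0, 0], "jaw": 1}, {"linear": [0.008, -0.006, -0.333], "rotation": [0, 0, 0], "jaw": 1}, {"linear": [0.008, -0.006, -0.333], "rotation": [0, 0, 0], "jaw": 1}, {"linear": [0.008, -0.006, -0.333], "rotation": [0, 0, 0], "jaw": 0.4}, {"linear": [0.008, -0.006, -0.333], "rotation": [0, 0, 0], "jaw": 0.4}, {"linear": [0.008, -0.006, -0.333], "rotation": [0, 0, 0], "jaw": 0.4}, {"linear": [0.008, -0.006, -0.333], "rotation": [0, 0, 0], "jaw": 0.4}, {"linear": [0.008, -0.006, -0.333], "rotation": [0, 0, 0], "jaw": 0.4}, {"linear": [0.008, -0.006, -0.333], "rotation": [0, 0, 0], "jaw": 0.4}], "squeeze": 25}}

```text
t: 3.03
eef_pos: [639.9, 120.3, 40.7]
eef_rot: [2.102, 2.334, 0.004]
wrist_force: [-4.1, 0.6, 10.0]
width: 51.2
grip_force: 25.3
```

>>> {"op": "play_rows", "data": {"commands": [{"linear": [0, 0, 0], "rotation": [0, 0, -0.06], "jaw": 0.4}, {"linear": [0, 0, 0], "rotation": [0, 0, -0.12], "jaw": 0.4}, {"linear": [0, 0, 0], "rotation": [0, 0, -0.18], "jaw": 0.4}, {"linear": [0, 0, 0], "rotation": [0, 0, -0.24], "jaw": 0.4}, {"linear": [0, 0, 0], "rotation": [0, 0, -0.3], "jaw": 0.4}, {"linear": [0, 0, 0], "rotation": [0, 0, -0.36], "jaw": 0.4}, {"linear": [0, 0, 0], "rotation": [0, 0, -0.41], "jaw": 0.4}, {"linear": [0, 0, 0], "rotation": [0, 0, -0.439], "jaw": 0.4}, {"linear": [0, 0, 0], "rotation": [0, 0, -0.439], "jaw": 0.4}, {"linear": [0, 0, 0], "rotation": [0, 0, -0.439], "jaw": 0.4}, {"linear": [0, 0, 0], "rotation": [0, 0, -0.439], "jaw": 0.4}]}}

```text
t: 3.95
eef_pos: [640.2, 120.3, 40.7]
eef_rot: [-2.768, -1.486, -0.005]
wrist_force: [-3.3, 0.2, 9.8]
width: 51.6
grip_force: 25.4
```

Run:
```python
from h import *
f=grab('wrist'); w=wcloud(f); bezel(f,w)
a=f['pixels'][170:345,180:400]
save(cv2.resize(a,(754,600),interpolation=cv2.INTER_CUBIC),'wr3.png')
o=env.get_obs(); print(o['t'],o['eef_pos'],o['eef_rot'],o['wrist_force'],o['wrist_torque'])
```

```text
bezel C [641.7 126.8] R 33.05120086669922 z 70.49681425402443 n 11531
red 181 ang 181.3 range 174.5 190.4 r 21.4
green 985 ang 97.8 range 46.7 153.0 r 15.1
needle 394 ang 159.5 range 19.4 354.9 r 1.6
4.0 [640.16924331 120.31464188  40.70902505] [-2.76758508 -1.48611046 -0.00495209] [-2.68761162  0.15418731  8.6089578 ] [ 0.02641478  0.84820727 -0.05546253]
```

View pics/wr3.png

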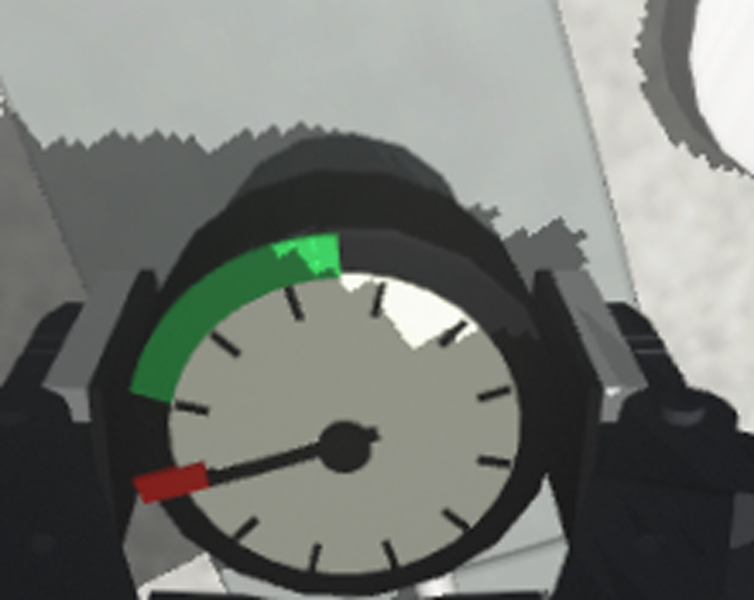

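The needle runs from (345,447) to (207,478), straight into the red mark at (172,483), so they line up within about 2°. I'll release and rise.

>>> {"op": "play_rows", "data": {"commands": [{"linear": [0, 0, 0], "rotation": [0, 0, 0], "jaw": 1}, {"linear": [0, 0, 0], "rotation": [0, 0, 0], "jaw": 1}, {"linear": [0, 0, 0], "rotation": [0, 0, 0], "jaw": 1}, {"linear": [0, 0, 0], "rotation": [0, 0, 0], "jaw": 1}, {"linear": [0, 0, 0], "rotation": [0, 0, 0], "jaw": 1}, {"linear": [0, 0, 0.08], "rotation": [0, 0, 0], "jaw": 1}, {"linear": [0, 0, 0.16], "rotation": [0, 0, 0], "jaw": 1}, {"linear": [0, 0, 0.24], "rotation": [0, 0, 0], "jaw": 1}, {"linear": [0, 0, 0.3], "rotation": [0, 0, 0], "jaw": 1}, {"linear": [0, 0, 0.3], "rotation": [0, 0, 0], "jaw": 1}, {"linear": [0, 0, 0.3], "rotation": [0, 0, 0], "jaw": 1}, {"linear": [0, 0, 0.3], "rotation": [0, 0, 0], "jaw": 1}]}}

```text
t: 5.0
eef_pos: [638.7, 120.0, 157.3]
eef_rot: [-2.767, -1.486, 0.001]
wrist_force: [0.4, -0.7, -0.1]
width: 85.2
grip_force: 0.0
```

Run:
```python
from h import *
f=grab('wrist'); w=wcloud(f); bezel(f,w)
x,y,z=w[...,0],w[...,1],w[...,2]
# front edge points of plate & base for fixture yaw: base -y/+y edges in bare area
for lo,hi,nm in((10,14,'base'),(46,50,'plate')):
    m=((z>lo)&(z<hi)&(x>380)&(x<800)&(y>-150)&(y<220)).astype(np.uint8)
    c,l,st,ce=cv2.connectedComponentsWithStats(m)
    for i in range(1,c):
        if st[i,4]>800: P=w[l==i]; print(nm,st[i],cv2.minAreaRect(P[:,:2].astype(np.float32)))
print(env.get_obs()['eef_pos'],env.get_obs()['eef_rot'])
```

```text
bezel C [641.3 120.5] R 25.940662384033203 z 70.42331668859161 n 3584
red 54 ang 164.8 range 160.0 171.5 r 21.8
green 298 ang 95.6 range 58.0 136.4 r 21.4
needle 42 ang 169.7 range 161.0 346.3 r 9.5
base [  176   117   248   238 17633] ((589.954345703125, 82.08720397949219), (283.3563232421875, 203.37252807617188), 9.085990905761719)
plate [ 396  234   52   65 1513] ((713.5569458007812, -10.566974639892578), (72.33660125732422, 46.5672721862793), 75.27320861816406)
plate [ 269  267  108   88 5953] ((617.84716796875, -4.830959320068359), (95.72527313232422, 99.09637451171875), 75.19405364990234)
[638.3315589  119.9886344  156.60747704] [-2.76704429 -1.48594655  0.0032919 ]
```

Red is now at 164.8° against the needle's 165°, so the bezel is set. Next is the wedge.

>>> {"op": "play_rows", "data": {"commands": [{"linear": [-0.385, -0.677, 0], "rotation": [0, 0, 0.823], "jaw": 1}, {"linear": [-0.385, -0.677, 0], "rotation": [0, 0, 0.823], "jaw": 1}, {"linear": [-0.385, -0.677, 0], "rotation": [0, 0, 0.823], "jaw": 1}, {"linear": [-0.385, -0.677, 0], "rotation": [0, 0, 0.823], "jaw": 1}, {"linear": [-0.385, -0.677, 0], "rotation": [0, 0, 0.823], "jaw": 1}, {"linear": [-0.385, -0.677, 0], "rotation": [0, 0, 0.823], "jaw": 1}, {"linear": [-0.385, -0.677, 0], "rotation": [0, 0, 0.823], "jaw": 1}, {"linear": [-0.385, -0.677, 0], "rotation": [0, 0, 0.823], "jaw": 1}, {"linear": [-0.385, -0.677, 0], "rotation": [0, 0, 0.823], "jaw": 1}, {"linear": [-0.385, -0.677, 0], "rotation": [0, 0, 0.823], "jaw": 1}, {"linear": [-0.385, -0.677, 0], "rotation": [0, 0, 0.823], "jaw": 1}, {"linear": [-0.385, -0.677, 0], "rotation": [0, 0, 0.823], "jaw": 1}]}}

```text
t: 6.05
eef_pos: [484.2, -150.8, 156.8]
eef_rot: [-1.311, -2.853, 0.001]
wrist_force: [0.2, -0.1, -1.6]
width: 85.5
grip_force: 0.0
```

```bash
cat >> h.py <<'E'
def wedge(f,w,zlo=40,zhi=60,R=None):
    hsv=cv2.cvtColor(f['pixels'],cv2.COLOR_RGB2HSV); x,y,z=w[...,0],w[...,1],w[...,2]
    o=(hsv[...,0]<14)&(hsv[...,1]>170)&(z>zlo)&(z<zhi)&(y>-240)
    P=w[o]; print('block top',o.sum(),P.mean(0).round(1),cv2.minAreaRect(P[:,:2].astype(np.float32)))
E
python3 - <<'E'
from h import *
f=grab('wrist'); w=wcloud(f); wedge(f,w)
x,y,z=w[...,0],w[...,1],w[...,2]; hsv=cv2.cvtColor(f['pixels'],cv2.COLOR_RGB2HSV)
m=(z>3)&(z<22)&(hsv[...,1]<60)&(hsv[...,2]>110)&(x>470)&(x<600)&(y>-270)&(y<-140)
c,l,st,ce=cv2.connectedComponentsWithStats(m.astype(np.uint8))
for i in range(1,c):
    if st[i,4]>200: P=w[l==i]; print(st[i],P.mean(0),cv2.minAreaRect(P[:,:2].astype(np.float32)))
save(cv2.resize(f['pixels'],(784,588),interpolation=cv2.INTER_CUBIC),'wr4.png')
o=env.get_obs(); print(o['t'],o['eef_pos'],o['eef_rot'])
E
```

```text
block top 175 [ 483.5 -150.2   49. ] ((488.51611328125, -154.17739868164062), (22.73986053466797, 29.735370635986328), 40.31137466430664)
[ 266  222   31   71 1801] [ 528.46656892 -199.54673478   10.90805057] ((527.5293579101562, -198.46591186523438), (28.206937789916992, 81.73554992675781), 40.82040023803711)
6.1 [ 484.40822252 -150.74704816  156.97650938] [-1.31540586e+00 -2.85065209e+00  1.16433830e-03]
```

View pics/wr4.png

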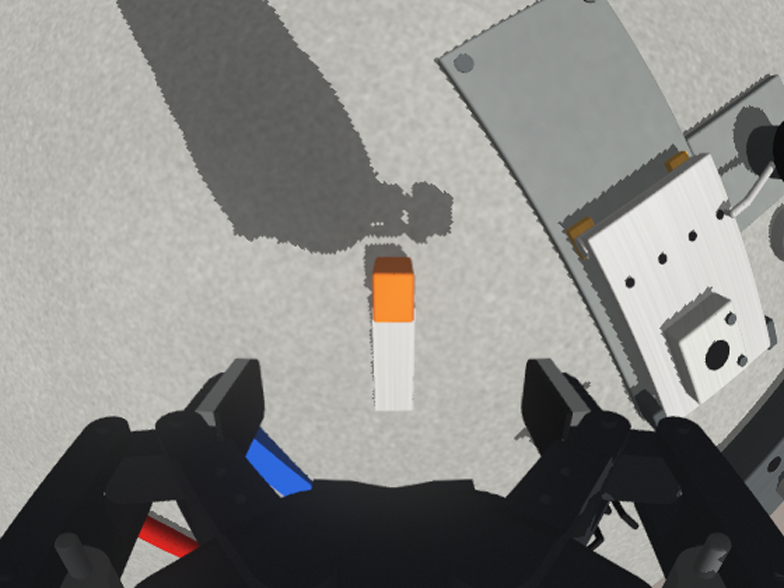

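The wrist view shows the orange block at (393,297) centred between the fingers, with the steel ramp leading away; the blue wedge is off at (275,460). I'll descend and grip.

>>> {"op": "play_rows", "data": {"commands": [{"linear": [0.006, -0.007, -0.1], "rotation": [0, 0, 0], "jaw": 1}, {"linear": [0.006, -0.007, -0.2], "rotation": [0, 0, 0], "jaw": 1}, {"linear": [0.006, -0.007, -0.29], "rotation": [0, 0, 0], "jaw": 1}, {"linear": [0.006, -0.007, -0.345], "rotation": [0, 0, 0], "jaw": 1}, {"linear": [0.006, -0.007, -0.345], "rotation": [0, 0, 0], "jaw": 1}, {"linear": [0.006, -0.007, -0.345], "rotation": [0, 0, 0], "jaw": 1}, {"linear": [0.006, -0.007, -0.345], "rotation": [0, 0, 0], "jaw": 0}, {"linear": [0.006, -0.007, -0.345], "rotation": [0, 0, 0], "jaw": 0}, {"linear": [0.006, -0.007, -0.345], "rotation": [0, 0, 0], "jaw": 0}, {"linear": [0.006, -0.007, -0.345], "rotation": [0, 0, 0], "jaw": 0}, {"linear": [0.006, -0.007, -0.345], "rotation": [0, 0, 0], "jaw": 0}, {"linear": [0.006, -0.007, -0.345], "rotation": [0, 0, 0], "jaw": 0}], "squeeze": 40}}

```text
t: 7.1
eef_pos: [488.1, -153.8, 21.0]
eef_rot: [1.314, 2.852, 0.001]
wrist_force: [-1.2, 1.0, 5.7]
width: 23.4
grip_force: 39.7
```

>>> {"op": "play_rows", "data": {"commands": [{"linear": [0, 0, 0], "rotation": [0, 0, 0], "jaw": 0}, {"linear": [0, 0, 0], "rotation": [0, 0, 0], "jaw": 0}, {"linear": [0, 0, 0], "rotation": [0, 0, 0], "jaw": 0}]}}

```text
t: 7.35
eef_pos: [488.1, -153.8, 21.0]
eef_rot: [1.314, 2.852, 0.001]
wrist_force: [-1.9, 0.2, 6.0]
width: 23.1
grip_force: 39.7
```

>>> {"op": "play_rows", "data": {"commands": [{"linear": [0, 0, 0.08], "rotation": [0, 0, 0], "jaw": 0}, {"linear": [0, 0, 0.16], "rotation": [0, 0, 0], "jaw": 0}, {"linear": [-0.02, 0.08, 0.16], "rotation": [0, 0, 0.06], "jaw": 0}, {"linear": [-0.03, 0.16, 0.16], "rotation": [0, 0, 0.13], "jaw": 0}, {"linear": [-0.04, 0.24, 0.16], "rotation": [0, 0, 0.2], "jaw": 0}, {"linear": [-0.05, 0.32, 0.16], "rotation": [0, 0, 0.27], "jaw": 0}, {"linear": [-0.06, 0.4, 0.16], "rotation": [0, 0, 0.34], "jaw": 0}, {"linear": [-0.067, 0.453, 0.16], "rotation": [0, 0, 0.383], "jaw": 0}, {"linear": [-0.067, 0.453, 0.16], "rotation": [0, 0, 0.383], "jaw": 0}, {"linear": [-0.067, 0.453, 0.16], "rotation": [0, 0, 0.383], "jaw": 0}, {"linear": [-0.067, 0.453, 0.16], "rotation": [0, 0, 0.383], "jaw": 0}]}}

```text
t: 8.27
eef_pos: [460.7, 26.7, 84.2]
eef_rot: [0.412, 3.114, -0.001]
wrist_force: [-0.2, -0.7, -1.8]
width: 23.5
grip_force: 40.1
```

Run:
```python
from h import *
f=grab('wrist'); w=wcloud(f)
x,y,z=w[...,0],w[...,1],w[...,2]; hsv=cv2.cvtColor(f['pixels'],cv2.COLOR_RGB2HSV)
br=(hsv[...,0]>10)&(hsv[...,0]<28)&(hsv[...,1]>90)&(z>12)&(z<26)&(x>540)&(x<620)&(abs(y)<90)
c,l,st,ce=cv2.connectedComponentsWithStats(br.astype(np.uint8))
for i in range(1,c):
    if st[i,4]>10: print('brass',st[i],w[l==i].mean(0).round(1))
g=(z>64)&(z<85)&(x>455)&(x<600)&(y>-40)&(y<50)&(hsv[...,1]<60)&(hsv[...,2]>60)
if g.sum()>20: print('ramp',g.sum(),w[g].mean(0),cv2.minAreaRect(w[g][:,:2].astype(np.float32)))
save(cv2.resize(f['pixels'],(784,588),interpolation=cv2.INTER_CUBIC),'wr5.png')
o=env.get_obs(); print(o['t'],o['eef_pos'],o['eef_rot'],o['width'],o['wrist_force'],o['qpos'].round(2))
```

```text
ramp 1093 [509.47121853  14.08381068  76.11042345] ((510.46685791015625, 13.82122802734375), (28.07792854309082, 21.778066635131836), 73.23609161376953)
8.3167 [460.79763073  26.30264101  84.1479646 ] [ 4.1386519e-01  3.1141295e+00 -6.7400881e-04] 23.85346416004623 [-0.91962299  0.13924388 -2.33708488] [-0.48  0.17  0.39  2.01 -0.08  0.98  1.25]
```

View pics/wr5.png

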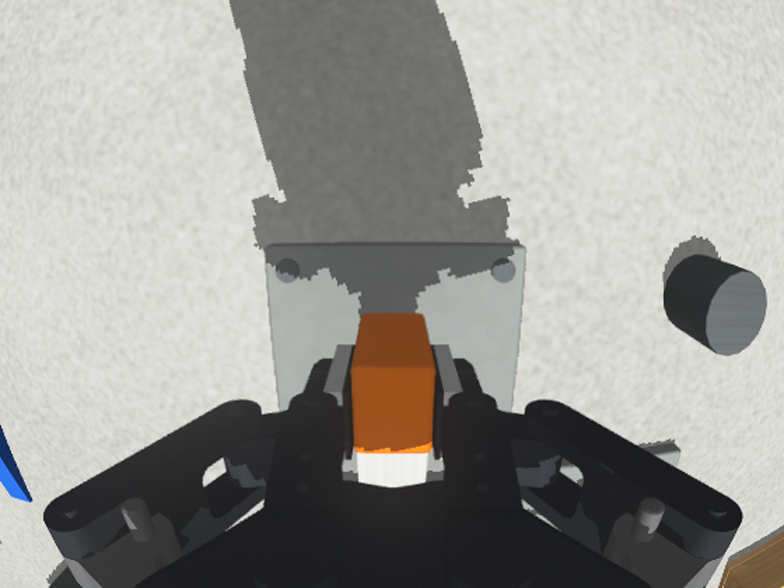

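The block at (393,380) is centred over the base, whose edges are at (277,400) and (513,400), and the wedge is aligned with it. I'll lower it and push up to just before contact.

>>> {"op": "play_rows", "data": {"commands": [{"linear": [0, 0, -0.06], "rotation": [0, 0, 0], "jaw": 0}, {"linear": [0, 0, -0.11], "rotation": [0, 0, 0], "jaw": 0}, {"linear": [0, 0, -0.125], "rotation": [0, 0, 0], "jaw": 0}, {"linear": [0, 0, -0.13], "rotation": [0, 0, 0], "jaw": 0}, {"linear": [0, 0, -0.13], "rotation": [0, 0, 0], "jaw": 0}, {"linear": [0.02, -0.005, -0.13], "rotation": [0, 0, 0], "jaw": 0}, {"linear": [0.04, -0.011, -0.13], "rotation": [0, 0, 0], "jaw": 0}, {"linear": [0.06, -0.016, -0.13], "rotation": [0, 0, 0], "jaw": 0}, {"linear": [0.08, -0.021, -0.13], "rotation": [0, 0, 0], "jaw": 0}, {"linear": [0.087, -0.023, -0.13], "rotation": [0, 0, 0], "jaw": 0}, {"linear": [0.087, -0.023, -0.13], "rotation": [0, 0, 0], "jaw": 0}, {"linear": [0.087, -0.023, -0.13], "rotation": [0, 0, 0], "jaw": 0}]}}

```text
t: 9.32
eef_pos: [496.8, 17.6, 32.5]
eef_rot: [0.411, 3.113, -0.0]
wrist_force: [1.0, -0.6, 2.5]
width: 23.0
grip_force: 41.4
```

Run:
```python
from h import *
for n in('top','side'):
    f=grab(n); w=cloud(f); wedge(f,w,52,70)
    if n=='side': save(cv2.resize(f['pixels'][170:320,180:380],(800,600),interpolation=cv2.INTER_CUBIC),'s6.png')
o=env.get_obs(); print(o['t'],o['eef_pos'],o['eef_rot'],o['width'],o['wrist_force'],o['wrist_torque'])
```

```text
block top 0 [nan nan nan] ((0.0, 0.0), (0.0, 0.0), 0.0)
block top 48 [492.3  25.5  61.1] ((545.0575561523438, 76.62739562988281), (175.83901977539062, 24.85400390625), 44.74990463256836)
9.4167 [496.69918329  17.69274113  32.5038116 ] [ 4.10791155e-01  3.11247254e+00 -4.50991115e-04] 23.55243492117131 [ 2.50560239 -1.63034683  1.98565683] [-0.27775418 -0.50597074  0.01697383]h.py:37: RuntimeWarning: Mean of empty slice.
  P=w[o]; print('block top',o.sum(),P.mean(0).round(1),cv2.minAreaRect(P[:,:2].astype(np.float32)))
  ret = um.true_divide(
```

View pics/s6.png

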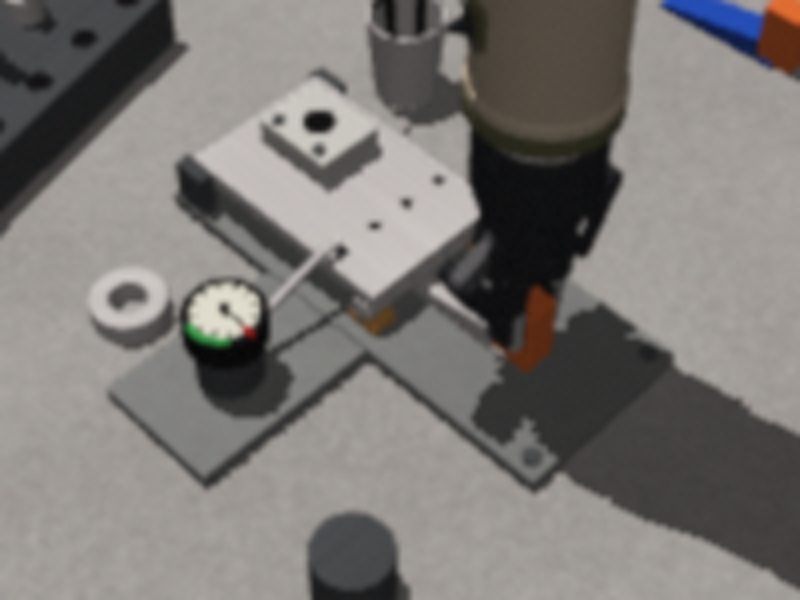

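The side view shows the wedge on the base between the rests with its tip under the plate front. The needle still lies on the red mark at (250,333) and the plate is down. I'll keep pushing slowly.

>>> {"op": "play_rows", "data": {"commands": [{"linear": [0.006, -0.002, 0], "rotation": [0, 0, 0], "jaw": 0}, {"linear": [0.012, -0.003, 0], "rotation": [0, 0, 0], "jaw": 0}, {"linear": [0.018, -0.005, 0], "rotation": [0, 0, 0], "jaw": 0}, {"linear": [0.024, -0.006, 0], "rotation": [0, 0, 0], "jaw": 0}, {"linear": [0.03, -0.008, 0], "rotation": [0, 0, 0], "jaw": 0}, {"linear": [0.036, -0.01, 0], "rotation": [0, 0, 0], "jaw": 0}, {"linear": [0.036, -0.01, 0], "rotation": [0, 0, 0], "jaw": 0}, {"linear": [0.036, -0.01, 0], "rotation": [0, 0, 0], "jaw": 0}, {"linear": [0.036, -0.01, 0], "rotation": [0, 0, 0], "jaw": 0}]}}

```text
t: 10.17
eef_pos: [501.9, 16.7, 32.0]
eef_rot: [-0.405, -3.099, -0.003]
wrist_force: [-38.3, 7.0, 43.8]
width: 23.3
grip_force: 47.7
```

```bash
cat >> h.py <<'E'
def needle(f,C=(639.5,120.2)):
    # side view: rectify the dial face plane z=70, 12 px/mm grid
    g=np.linspace(-30,30,481); X,Y=np.meshgrid(-g,-g)  # rows: +x up ; cols: +y left
    P=np.stack([C[0]+Y,C[1]+X,np.full_like(X,70.)],-1)
    uv=proj(f,P).astype(np.float32)
    return cv2.remap(f['pixels'],uv[...,0],uv[...,1],cv2.INTER_CUBIC)
E
python3 - <<'E'
from h import *
f=grab('side'); a=needle(f); g=grab('top'); b=needle(g)
save(np.hstack([cv2.resize(a,(400,400)),cv2.resize(b,(400,400))]),'n7.png')
w=cloud(f); x,y,z=w[...,0],w[...,1],w[...,2]
ex=np.array([.966,-.259]); s=(x-574.8)*ex[0]+(y+3.1)*ex[1]; t=(x-574.8)*.259+(y+3.1)*.966
m=(abs(z-49)<5)&(s>-5)&(s<150)&(abs(t)<50)&(abs(s-90)>30)
A=np.c_[s[m],np.ones(m.sum())]; print('plate z = a*s+b',np.linalg.lstsq(A,z[m],rcond=None)[0],m.sum())
o=env.get_obs(); print(o['t'],o['eef_pos'],o['eef_rot'],o['width'],o['wrist_force'],o['wrist_torque'])
E
```

```text
plate z = a*s+b [-1.17656208e-03  4.80954061e+01] 863
10.2667 [501.93941251  16.77614902  31.96681414] [-4.05367373e-01 -3.09887170e+00 -2.93257716e-03] 23.3275454256981 [-38.08683521   5.93272642  44.49735796] [ 1.35696562  7.88264849 -0.17932596]
```

View pics/n7.png

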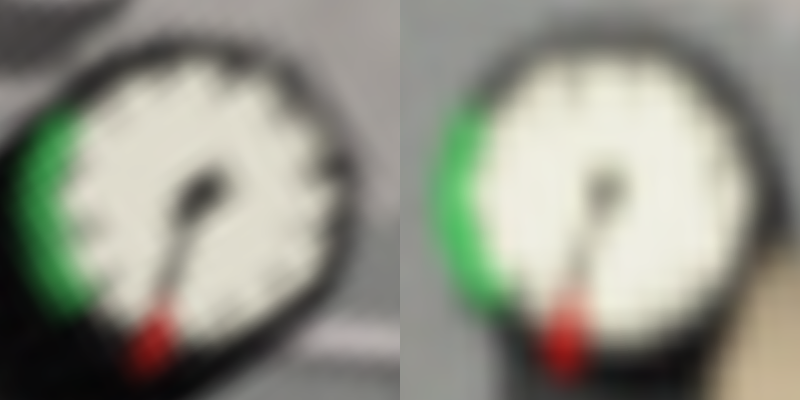

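In both rectified dials the needle is still on the red mark, so nothing has lifted yet. The push is meeting 38 N with the tool pitched 0.016 rad nose-down, so the wedge is jamming on the base. I'll back off and inspect it numerically.

>>> {"op": "play_rows", "data": {"commands": [{"linear": [-0.02, 0.005, 0], "rotation": [0, 0, 0], "jaw": 0}, {"linear": [-0.04, 0.011, 0.003], "rotation": [0, 0, 0], "jaw": 0}, {"linear": [-0.04, 0.011, 0.005], "rotation": [0, 0, 0], "jaw": 0}, {"linear": [-0.04, 0.011, 0.005], "rotation": [0, 0, 0], "jaw": 0}, {"linear": [-0.04, 0.011, 0.005], "rotation": [0, 0, 0], "jaw": 0}]}}

```text
t: 10.68
eef_pos: [492.6, 18.8, 33.2]
eef_rot: [-0.409, -3.112, 0.001]
wrist_force: [-3.1, 1.7, -5.3]
width: 23.5
grip_force: 41.0
```

```bash
cat >> h.py <<'E'
def st(x,y,o=(574.8,-3.1)):
    return (x-o[0])*.966-(y-o[1])*.259,(x-o[0])*.259+(y-o[1])*.966
E
python3 - <<'E'
from h import *
f=grab('wrist'); w=wcloud(f); x,y,z=w[...,0],w[...,1],w[...,2]; hsv=cv2.cvtColor(f['pixels'],cv2.COLOR_RGB2HSV)
s,t=st(x,y)
o=env.get_obs(); st0=st(*o['eef_pos'][:2]); print(o['t'],o['eef_pos'],o['eef_rot'],o['wrist_force'],o['wrist_torque'],'s,t',st0)
b=(hsv[...,0]<14)&(hsv[...,1]>150)&(abs(t)<40)&(s<-40)&(s>-130)&(z<80)
print('block',b.sum(),[np.percentile(a[b],[2,50,98]).round(1) for a in(s,t,z)])
tb=b&(z>58); 
r=(abs(t-st0[1])<11)&(s>st0[0]+16)&(s<st0[0]+60)&(z>13)&(z<36)&(hsv[...,1]<60)
for nm,m in(('block top',tb),('ramp',r)):
    if m.sum()>20:
        A=np.c_[s[m],t[m],np.ones(m.sum())]; c=np.linalg.lstsq(A,z[m],rcond=None)[0]; print(nm,m.sum(),c.round(3),'s',s[m].min().round(1),s[m].max().round(1),'zmean',z[m].mean().round(2),'rms',np.std(z[m]-A@c).round(2))
base=(s<-60)&(s>-140)&(abs(t)<60)&(abs(t)>25)&(abs(z-12)<4); print('base z',base.sum(),z[base].mean())
E
```

```text
10.7333 [492.78730908  18.75409857  33.23095051] [-4.09295859e-01 -3.11198119e+00  9.48366828e-04] [-4.12613736  0.77106508 -5.89256116] [0.32907269 1.16687056 0.0214361 ] s,t (np.float64(-84.88447095557993), np.float64(-0.13022772893156898))
block 5510 [array([-99.6, -93.5, -72. ]), array([-10.5,   0.6,  11.8]), array([20.5, 62.4, 63.9])]
block top 3852 [3.9000e-02 2.0000e-03 6.6018e+01] s -100.1 -69.8 zmean 62.62 rms 0.88
ramp 914 [-1.7900e-01 -3.0000e-03  2.0022e+01] s -46.1 -25.0 zmean 26.49 rms 0.48
base z 16442 11.868764389194116
```

Run:
```python
from h import *
for n in('top','side','wrist'):
    f=grab(n); w=(wcloud if n=='wrist' else cloud)(f); x,y,z=w[...,0],w[...,1],w[...,2]; s,t=st(x,y); hsv=cv2.cvtColor(f['pixels'],cv2.COLOR_RGB2HSV)
    m=(abs(z-48)<2.5)&(abs(t)<50)&(hsv[...,2]>110)&(hsv[...,1]<60)&(s>-40)&(s<170)
    if m.sum()>50: print(n,'plate s',m.sum(),np.percentile(s[m],[1,99]).round(1), 'front by t',[ (tt,s[m&(abs(t-tt)<8)].min().round(1)) for tt in(-40,-20,0,20,40) if (m&(abs(t-tt)<8)).sum()>3])
    m=(abs(z-12)<2.5)&(s<-90)&(s>-200)&(abs(t)<90)
    P=np.c_[s[m],t[m]]; print(n,'bare base s,t',m.sum(),np.percentile(P,[.5,99.5],axis=0).round(1).tolist())
    m=(hsv[...,0]>8)&(hsv[...,0]<28)&(hsv[...,1]>90)&(z>11)&(z<30)&(s>-30)&(s<30)&(abs(t)<65)
    if m.sum()>3: print(n,'brass',m.sum(),np.c_[s,t,z].shape if 0 else [np.percentile(a[m],[2,50,98]).round(1).tolist() for a in(s,t,z)])
    # anything dark/robot near the plate front
    m=(s>-60)&(s<60)&(abs(t)<60)&(z>52)&(z<110); print(n,'above plate',m.sum(),[np.percentile(a[m],[1,50,99]).round(0).tolist() for a in(s,t,z)] if m.sum() else '')
o=env.get_obs(); print(o['eef_pos'],o['wrist_force'],o['qpos'].round(3))
```

```text
top plate s 787 [ -3.1 155.5] front by t [(-40, np.float64(-10.0)), (-20, np.float64(31.7)), (0, np.float64(29.1)), (20, np.float64(27.0)), (40, np.float64(21.5))]
top bare base s,t 32 [[-137.1, -65.5], [-91.5, -55.7]]
top brass 6 [[-11.6, -10.0, -9.1], [-51.0, -46.5, -42.0], [14.0, 22.1, 25.6]]
top above plate 26 [[4.0, 30.0, 58.0], [-50.0, 43.0, 59.0], [52.0, 54.0, 64.0]]
side plate s 1235 [ -9.2 155.6] front by t [(-40, np.float64(-9.5)), (-20, np.float64(-9.3)), (0, np.float64(-10.3)), (20, np.float64(-10.0)), (40, np.float64(-10.4))]
side bare base s,t 977 [[-149.8, -63.0], [-90.6, 66.1]]
side brass 37 [[-11.2, -7.4, 10.5], [-37.8, 47.5, 55.9], [11.5, 17.1, 21.6]]
side above plate 17 [[12.0, 29.0, 32.0], [45.0, 52.0, 59.0], [53.0, 59.0, 62.0]]
wrist bare base s,t 24842 [[-147.5, -62.2], [-90.4, 64.9]]
wrist above plate 0 
[493.17909042  18.66344387  33.40108785] [-4.05978978  1.89111458 -5.88635981] [-0.433  0.319  0.384  1.969 -0.152  0.884  1.34 ]
```

The fixture pose checks out: plate front edge at s = −10, base front at −150, centred in t. The jam comes from friction after pressing the wedge onto the base. I'll carry it about 1–2 mm above the base (4 mm allowed) and push again.

>>> {"op": "play_rows", "data": {"commands": [{"linear": [0, 0, 0.003], "rotation": [0, 0, 0], "jaw": 0}, {"linear": [0.005, -0.001, 0.003], "rotation": [0, 0, 0], "jaw": 0}, {"linear": [0.01, -0.003, 0.003], "rotation": [0, 0, 0], "jaw": 0}, {"linear": [0.015, -0.004, 0.003], "rotation": [0, 0, 0], "jaw": 0}, {"linear": [0.02, -0.005, 0.003], "rotation": [0, 0, 0], "jaw": 0}, {"linear": [0.025, -0.007, 0.003], "rotation": [0, 0, 0], "jaw": 0}, {"linear": [0.025, -0.007, 0.003], "rotation": [0, 0, 0], "jaw": 0}, {"linear": [0.025, -0.007, 0.003], "rotation": [0, 0, 0], "jaw": 0}]}}

```text
t: 11.55
eef_pos: [503.4, 16.1, 35.1]
eef_rot: [-0.409, -3.113, -0.0]
wrist_force: [-7.3, 2.0, -3.1]
width: 23.3
grip_force: 41.2
```

```bash
cat >> h.py <<'E'
def check():
    f=grab('side'); w=cloud(f); x,y,z=w[...,0],w[...,1],w[...,2]; s,t=st(x,y)
    m=(abs(z-50)<6)&(s>-5)&(s<150)&(abs(t)<48)&(abs(s-90)>32)
    c=np.polyfit(s[m],z[m],1); print('plate slope',c.round(4),'->rise mm',(-c[0]*150).round(2),m.sum())
    a=needle(f).astype(np.uint8); g=a.astype(float).mean(2); cc=(240,240)
    # angular darkness profile of the face, needle radius 4..15 mm (8 px/mm), world angle
    for n,im in(('side',g),('top',needle(grab('top')).astype(float).mean(2))):
        col=[]
        for dx in range(-24,25,8):
            for dy in range(-24,25,8):
                th=np.radians(np.arange(0,360,3)); r=np.arange(40,105,5)
                yy=240+dy+(-np.cos(th)[:,None]*r); xx=240+dx-np.sin(th)[:,None]*r   # +x up, +y left
                p=cv2.remap(im.astype(np.float32),xx.astype(np.float32),yy.astype(np.float32),1).mean(1)
                i=p.argmin(); col.append((np.median(p)-p[i],i*3,dx/8,dy/8))
        b=max(col); print(n,'needle ang',b[1],'-> needle rad cw',round(np.radians(165-b[1]),2),'contrast',round(b[0],1),b[2:])
    o=env.get_obs(); print(round(o['t'],2),o['eef_pos'].round(1),o['eef_rot'].round(3),o['wrist_force'].round(1),o['wrist_torque'].round(2),'s,t',np.round(st(*o['eef_pos'][:2]),1),o['width'].round(1),o['grip_force'])
E
python3 -c "from h import *; check()"
```

```text
plate slope [-4.30000e-03  4.88233e+01] ->rise mm 0.65 803
side needle ang 135 -> needle rad cw 0.52 contrast 106.0 (3.0, -3.0)
top needle ang 141 -> needle rad cw 0.42 contrast 54.2 (3.0, -3.0)Traceback (most recent call last):
  File "<string>", line 1, in <module>
    from h import *; check()
                     ~~~~~^^
  File "h.py", line 61, in check
    o=env.get_obs(); print(round(o['t'],2),o['eef_pos'].round(1),o['eef_rot'].round(3),o['wrist_force'].round(1),o['wrist_torque'].round(2),'s,t',np.round(st(*o['eef_pos'][:2]),1),o['width'].round(1),o['grip_force'])
                                                                                                                                                                                    ^^^^^^^^^^^^^^^^
AttributeError: 'float' object has no attribute 'round'
```

The plate is now lifting. I'll push a little more and measure the needle with the dial centre fixed.

>>> {"op": "play_rows", "data": {"commands": [{"linear": [0.005, -0.001, 0], "rotation": [0, 0, 0], "jaw": 0}, {"linear": [0.01, -0.003, 0], "rotation": [0, 0, 0], "jaw": 0}, {"linear": [0.015, -0.004, 0], "rotation": [0, 0, 0], "jaw": 0}, {"linear": [0.018, -0.005, 0], "rotation": [0, 0, 0], "jaw": 0}, {"linear": [0.018, -0.005, 0], "rotation": [0, 0, 0], "jaw": 0}, {"linear": [0.018, -0.005, 0], "rotation": [0, 0, 0], "jaw": 0}, {"linear": [0.018, -0.005, 0], "rotation": [0, 0, 0], "jaw": 0}]}}

```text
t: 12.23
eef_pos: [510.6, 14.2, 35.1]
eef_rot: [-0.409, -3.113, -0.0]
wrist_force: [-6.8, 2.4, -3.0]
width: 23.5
grip_force: 41.2
```

```bash
python3 - <<'E'
s=open('h.py').read()
i=s.index("    a=needle(f).astype"); s=s[:i]+'''    for n,im,c0 in(('side',needle(f),(244,232)),('top',needle(grab('top')),(249,228))):
        th=np.radians(np.arange(0,360,3)); r=np.arange(48,110,4)
        P=cv2.remap(im.astype(np.float32),(c0[0]-np.sin(th)[:,None]*r).astype(np.float32),(c0[1]-np.cos(th)[:,None]*r).astype(np.float32),1)
        p=P.mean((1,2)); i=p.argsort()[:4]; a=im[...,0].astype(int)-im[...,1]; v,u=np.nonzero(a>70)
        red=np.degrees(np.arctan2(c0[0]-u.mean(),c0[1]-v.mean()))%360 if len(u) else -1
        print(n,'darkest deg',(i*3).tolist(),'red deg',round(red,1),'needle cw of red rad',round(np.radians(red-i[:3].mean()*3),2))
    o=env.get_obs(); print(round(o['t'],2),o['eef_pos'].round(1),o['eef_rot'].round(3),o['wrist_force'].round(1),'s,t',np.round(st(*o['eef_pos'][:2]),1),o['width'],o['grip_force'])
'''; open('h.py','w').write(s)
E
python3 -c "from h import *; check()"
```

```text
plate slope [-1.80000e-02  5.04834e+01] ->rise mm 2.7 764
side darkest deg [108, 105, 111, 102] red deg 161.9 needle cw of red rad 0.94
top darkest deg [111, 108, 114, 105] red deg 164.5 needle cw of red rad 0.93
12.33 [510.6  14.2  35.1] [-0.409 -3.113 -0.   ] [-7.1  1.4 -3.4] s,t [-66.5   0.1] 23.269821576574834 41.16526007652283
```

>>> {"op": "play_rows", "data": {"commands": [{"linear": [0.004, -0.001, -0.001], "rotation": [0, 0, 0], "jaw": 0}, {"linear": [0.008, -0.002, -0.002], "rotation": [0, 0, 0], "jaw": 0}, {"linear": [0.008, -0.002, -0.002], "rotation": [0, 0, 0], "jaw": 0}, {"linear": [0.008, -0.002, -0.002], "rotation": [0, 0, 0], "jaw": 0}, {"linear": [0.008, -0.002, -0.002], "rotation": [0, 0, 0], "jaw": 0}]}}

```text
t: 12.75
eef_pos: [513.6, 13.5, 34.6]
eef_rot: [-0.409, -3.113, -0.001]
wrist_force: [-10.2, 3.4, 1.8]
width: 23.6
grip_force: 41.9
```

Run:
```python
from h import *
check()
f=grab('wrist'); w=wcloud(f); x,y,z=w[...,0],w[...,1],w[...,2]; hsv=cv2.cvtColor(f['pixels'],cv2.COLOR_RGB2HSV)
s,t=st(x,y); o=env.get_obs(); s0=st(*o['eef_pos'][:2])[0]
tb=(hsv[...,0]<14)&(hsv[...,1]>150)&(abs(t)<9)&(s>s0-12)&(s<s0+12)&(z>56)&(z<70)
r=(abs(t)<11)&(s>s0+18)&(s<s0+60)&(z>13)&(z<36)&(hsv[...,1]<60)
for nm,m in(('block top',tb),('ramp',r)):
    A=np.c_[s[m]-s0,np.ones(m.sum())]; c=np.linalg.lstsq(A,z[m],rcond=None)[0]; print(nm,m.sum(),c.round(3),'x',(s[m]-s0).min().round(1),(s[m]-s0).max().round(1),'rms',np.std(z[m]-A@c).round(2))
```

```text
plate slope [-1.89000e-02  5.09425e+01] ->rise mm 2.83 758
side darkest deg [99, 96, 102, 93] red deg 161.8 needle cw of red rad 1.1
top darkest deg [99, 96, 102, 93] red deg 164.6 needle cw of red rad 1.14
12.85 [513.6  13.5  34.6] [-4.090e-01 -3.113e+00 -1.000e-03] [-10.7   2.6   1.4] s,t [-63.4   0.2] 23.17884345799073 41.86252534389496
block top 2302 [-2.5000e-02  6.4224e+01] x -12.0 12.0 rms 0.56
ramp 879 [-0.183 35.22 ] x 40.1 60.0 rms 0.72
```

The needle stands 1.12 rad clockwise of red (green band 0.6–1.8). The wedge origin is at z ≈ 14 mm with about 0.025 rad tilt, still and gripped, and the bezel is unchanged. I'm handing it in.

```bash
python3 -c "
from h import *
print(env.hand_in())"
```

```text
the job is handed in; nothing more can be done
None
```

I handed the job in with the bezel zeroed and the wedge still gripped under the roll, the needle measuring about 1.12 rad, inside the green band; the hand-in gave no pass or fail result.

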